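# Put the knocked cooling rack of a candle workshop back in order

### The arm

A 6-joint arm with a two-finger parallel gripper is mounted at the origin on the work surface. World frame = base frame: x ahead of the robot, y to its left, z up, the work surface at z = 0. Lengths are in m, angles in rad, forces in N, time in s.
With the tool pointing down it reaches from about 0.35 to 0.975 m from the base axis. Payload 4.9 kg.
Tool frame: the origin (TCP) lies at the very end of the fingers, on their centre line; the grasp point (between the pads) lies 19 mm behind it; z points along the fingers, y is the line along which they close (so a half turn about z gives the same grasp; the last joint's range is limited). The gripper opens to 85 mm and grips with 20 to 120 N. Pads are 22 mm wide; open, the fingers measure 114 mm over their backs; the gripper's body (76 mm by 85 mm) begins 54 mm behind the grasp point. The pads swing forward as they close: fully open they stand 13 mm farther back than shut.
Start: joints at [1.134, 0.053, 1.613, -0, 1.476, -0.119], TCP at [0.195, 0.594, 0.231] pointing down, gripper open.
Joint ranges: [-3.01, 3.01], [-1.01, 2.22], [0.06, 2.58], [-1.02, 4.17], [0.09, 2.62], [-3.14, 3.14]. Speed limits (rad/s): [2.57, 2.57, 3.14, 3.14, 3.14, 3.14].

### API

Orientations are given as a unit quaternion [w, x, y, z].
In Python, from plant import monitor, vision, manip gives the robot as it stands. The module is installed in compiled form; this text tells all that it offers.
- The arm moves only by the tool arm_command, never from a script. Its argument "rows" is a list of rows, each a list of 3 entries, a list of its own where there are three numbers: the finger opening in mm, from 0 to 85.4, then the shift along the world's x, y, z in units of 30 cm (1.0 is 30 cm), then the turn, a rotation vector about the world's x, y, z in units of pi/2 rad (1.0 is pi/2 rad). In form: [[claw, [x, y, z], [wx, wy, wz]], ...]. A call has 1 to 12 rows; each row is the pose to reach, as a shift and turn from the pose commanded when the call began; what a row does not reach only later rows make up. A row lasts 1/12 s, in which the tool goes at most 41.7 mm and 7.16 degrees, less where a joint would pass 70% of its speed; a pose out of reach is approached as far as the arm can. A call with a number of a shift or a turn outside -1 to 1 is refused whole. A call with a gripper value outside its range is refused whole. The fingers move at their own pace and stop on an object; the grip force is fixed at half the most. Time passes only in rows, so rows that repeat a pose let the fingers close. It gives the time, the measured TCP pose, the force, the opening and the grip force at its end, in the units of the state.
- monitor.state(): the state, without advancing time (a new reading comes with each control period).
- vision.grab_frame(name): name is "scene" or "top"; returns a dict with "color" (480x640x3 uint8, red, green, blue), "z_map" (480x640 float32, m along the optical axis (not along the pixel's ray), 0 where there is no reading), "mtx" (3x3 intrinsics, pixels), "R" (3x3) and "t" (3): a world point X has camera coordinates R X + t. Camera axes: x right, y down, z forward; pixel columns grow to the right and rows downward; lengths in m; the calibration is good to about 2 mm. A picture is of the moment at which its call begins.
- manip.job_done(): hands the job in; it is judged then, once.
The state is a dict: "time": time; "joint_pos": joint angles; "joint_vel": joint speeds; "joint_efforts": joint torques, N m; "tool_pos": TCP position; "tool_rot": TCP orientation; "contact_force": force on the tool from outside, world axes, zero at the start; "ft_torque": the same for the moment, N m; "gripper_width": opening from 0.0 (shut) to 1.0 (fully open); "grasp_force": force on a finger pad.
Only numpy, scipy, OpenCV 4.12 (cv2) and the standard library are available. Lean on these libraries where they do the work, as an engineer would, in place of code of your own. Each camera call takes 0.05 s, during which the arm holds its last target. There are 200 camera calls.

### The job

Someone bumped the cooling rack on the candle bench: two tapers rolled off it and one of the pillar candles fell over. Lay both tapers back in the empty notches of the rack with their butts right up against the stop rail and their wicks pointing the same way as the taper still lying there, and stand the fallen pillar upright on the cork pad beside the other one, clear of the pad's edge. The wax is still soft, so set the candles down gently without letting them drop, and leave the rest of the bench and the candles already in place undisturbed.

Things in the scene. Friction and masses are not known exactly. Their poses are not given: they have to be found in the camera images.
- rack: wooden cooling rack, heavy, does not move: a board 210 (x) x 280 (y) x 15 mm thick, yaw within 0.25 rad, with a stop rail along y at the robot's end, two notched battens along y for tapers, and beside them (+y side) a cork pad for pillars. Its x axis points away from the robot, z up; origin under the board's centre
- stop (a point): point on the inner face (rack x = -88 mm) of the stop rail, which is 160 mm long, 12 mm thick, top 57 mm above the table; at the middle notch, at the height of a lying taper's axis; axes as the rack's. A taper's butt belongs against this face, x = 0 here, its wick towards +x
- batten (a point): top middle of the nearer batten, 39 mm above the table; the other is 72 mm farther along rack x. Each is 12 mm thick in x and has three 90-degree V notches; a taper bridges both battens. Between the battens (60 mm free along x) fingers can go down to the board's top, 15 mm above the table. Axes as the rack's
- notch0 (a point): middle of the wax (body origin) of a taper that rests in the first notch pair (rack x = -5.5, y = -105 mm) with its butt against the stop, its axis 40.8 mm above the table; axes as the rack's. Empty at the start. Notches are 50 mm apart: 28 mm is free between two lying tapers, so open the fingers only part way there
- notch1 (a point): the same for the middle notch pair (rack y = -55 mm), where taper_c lies
- notch2 (a point): the same for the third notch pair (rack y = -5 mm), nearest the cork pad. Empty at the start
- pad (a point): centre of the cork pad's top, 18 mm above the table; the pad is 196 mm along the rack's x and 86 mm along its y; axes as the rack's. pillar_b stands on its far half, about 50 mm from here along +x; the near half, around x = -50 mm, is free for pillar_a
- taper_a: ivory wax taper candle, 165 mm of wax plus a 12 mm wick: a straight round shaft 22 mm in diameter for 135 mm from the flat butt, then tapering to the wick; 58 g. Origin on its axis in the middle of the wax, 82.5 mm from the butt; its x axis runs along the candle towards the wick. Starts lying on the table, where it can roll
- taper_b: ivory wax taper candle, 165 mm of wax plus a 12 mm wick: a straight round shaft 22 mm in diameter for 135 mm from the flat butt, then tapering to the wick; 58 g. Origin on its axis in the middle of the wax, 82.5 mm from the butt; its x axis runs along the candle towards the wick. Starts lying on the table, where it can roll
- taper_c: ivory wax taper candle, 165 mm of wax plus a 12 mm wick: a straight round shaft 22 mm in diameter for 135 mm from the flat butt, then tapering to the wick; 58 g. Origin on its axis in the middle of the wax, 82.5 mm from the butt; its x axis runs along the candle towards the wick. Lies properly in the middle notches from the start, wick away from the stop rail, and must stay so
- pillar_a: ivory wax pillar candle, a cylinder 56 mm in diameter and 100 mm tall with a flat foot and a short wick (13 mm) on the bevelled top; 220 g. Origin on its axis in the middle of the wax, 50 mm from the foot; its x axis runs along it from the foot towards the wick. Starts toppled, lying on its side on the table, where it can roll
- pillar_b: ivory wax pillar candle, a cylinder 56 mm in diameter and 100 mm tall with a flat foot and a short wick (13 mm) on the bevelled top; 220 g. Origin on its axis in the middle of the wax, 50 mm from the foot; its x axis runs along it from the foot towards the wick. Stands upright on the far half of the cork pad from the start, and must stay so
- taper_a_butt (a point): centre of the flat butt of taper_a
- taper_a_wick (a point): tip of the wick of taper_a, 177 mm from the butt
- taper_b_butt (a point): centre of the flat butt of taper_b
- taper_b_wick (a point): tip of the wick of taper_b, 177 mm from the butt
- pillar_a_foot (a point): centre of the foot of pillar_a
- pillar_b_foot (a point): centre of the foot of pillar_b
- tub: clear plastic tub of cut wicks, 114 mm wide at the rim, 92 mm tall, origin under its centre; bystander
- scraper: scraper lying flat, 186 mm long along its x, 55 mm wide blade, 18 mm high wooden handle; origin under its middle; bystander
- jar: amber glass jar with a metal cap, 64 mm wide, 85 mm tall, origin under its centre; bystander
- clip_tin: open steel tin of wick clips, 84 mm wide, 28 mm tall, origin under its centre; bystander
There are look-alikes about, which are no part of the job. What is shaped like the taper_a but orange or yellow is not meant.

How it is judged:
At the end, for the whole second after the job is handed in: both fallen tapers in the empty notches (6 mm at the butt, 8 mm at the wick), butt within 6 mm of the stop, wick away from it; taper_c still so; both pillars upright (0.08 rad), wick up, feet on the pad within 75 mm along and 20 mm across of its centre; all at rest (((x of taper_a_butt in the frame of stop between -0.004 and 0.006 m and x of taper_a_wick in the frame of stop above 0.16 m and y of taper_a_butt in the frame of notch0 between -0.006 and 0.006 m and y of taper_a_wick in the frame of notch0 between -0.008 and 0.008 m and z of taper_a in the frame of notch0 between -0.005 and 0.005 m) or (x of taper_a_butt in the frame of stop between -0.004 and 0.006 m and x of taper_a_wick in the frame of stop above 0.16 m and y of taper_a_butt in the frame of notch2 between -0.006 and 0.006 m and y of taper_a_wick in the frame of notch2 between -0.008 and 0.008 m and z of taper_a in the frame of notch2 between -0.005 and 0.005 m)) and ((x of taper_b_butt in the frame of stop between -0.004 and 0.006 m and x of taper_b_wick in the frame of stop above 0.16 m and y of taper_b_butt in the frame of notch0 between -0.006 and 0.006 m and y of taper_b_wick in the frame of notch0 between -0.008 and 0.008 m and z of taper_b in the frame of notch0 between -0.005 and 0.005 m) or (x of taper_b_butt in the frame of stop between -0.004 and 0.006 m and x of taper_b_wick in the frame of stop above 0.16 m and y of taper_b_butt in the frame of notch2 between -0.006 and 0.006 m and y of taper_b_wick in the frame of notch2 between -0.008 and 0.008 m and z of taper_b in the frame of notch2 between -0.005 and 0.005 m)) and x of taper_c in the frame of notch1 between -0.004 and 0.006 m and y of taper_c in the frame of notch1 between -0.006 and 0.006 m and z of taper_c in the frame of notch1 between -0.005 and 0.005 m and angle between the x axis of taper_c and the x axis of rack, either way round below 0.06 rad and angle between each of pillar_a, pillar_b's own x axis and vertical below 0.08 rad and z of pillar_a_foot in the frame of pad between -0.003 and 0.004 m and x of pillar_a_foot in the frame of pad between -0.075 and 0.075 m and y of pillar_a_foot in the frame of pad between -0.02 and 0.02 m and z of pillar_b_foot in the frame of pad between -0.003 and 0.004 m and x of pillar_b_foot in the frame of pad between -0.075 and 0.075 m and y of pillar_b_foot in the frame of pad between -0.02 and 0.02 m and linear speed of each of taper_a, taper_b, taper_c, pillar_a, pillar_b below 0.02 m/s); the robot touches nothing.
It fails at once if the tub, scraper, jar or clip tin was moved more than 30 mm or tipped over 0.3 rad (distance of any of tub, scraper, jar, clip_tin from where it was at the start of the episode above 0.03 m or angle between any of tub, scraper, jar, clip_tin's own z axis and vertical above 0.3 rad).
It fails at once if a candle was dropped or flung: moving at over 0.6 m/s (a fall of about 18 mm) with no finger on it ((linear speed of taper_a above 0.6 m/s and contact force between the fingers and taper_a below 0.01 N) or (linear speed of taper_b above 0.6 m/s and contact force between the fingers and taper_b below 0.01 N) or (linear speed of pillar_a above 0.6 m/s and contact force between the fingers and pillar_a below 0.01 N)).
It fails at once if taper_c was moved more than 15 mm (distance of taper_c from where it was at the start of the episode above 0.015 m).
It fails at once if pillar_b was moved more than 20 mm or tipped over 0.2 rad (distance of pillar_b from where it was at the start of the episode above 0.02 m or angle between pillar_b's own x axis and vertical above 0.2 rad).
It also fails if it takes over 72 s, if anything falls off the work surface, if the arm or the gripper's body presses on something with over 40 N, if the wrist force passes 120 N, or if a joint passes its speed limit or range.

## Working session

There is one attempt and no reset: what is moved stays moved. The work goes in short steps, Python scripts to look and compute and a tool call to move; the robot and the scene stay as the last step left them, time stands still between calls to the robot, and variables do not carry over. Pictures are saved under pics/ and viewed, at most 13 in all, crops included, and the job is handed in when it is done.

Besides the shell and the picture viewer there is one more tool, called after "Request:" as name(argument=value, ...), one argument or row to a line, values as JSON. arm_command: Moves the arm, as the interface text tells. Shifts and turns lie within -1 to 1; 1 stands for 30 cm of shift or pi/2 rad of turn. Its arguments: {"type":"object","properties":{"rows":{"type":"array"}},"required":["rows"]}

```bash
mkdir -p pics; cat > h.py <<'E'
import numpy as np, cv2
from plant import monitor, vision, manip
def grab(n):
    f=vision.grab_frame(n); np.savez('%s.npz'%n,**f); return f
def load(n): return dict(np.load('%s.npz'%n))
def ray(f,u,v,z):
    d=f['R'].T@np.linalg.inv(f['mtx'])@np.array([u,v,1.]); c=-f['R'].T@f['t']
    return c+d*(z-c[2])/d[2]
def cloud(f):
    z=f['z_map']; v,u=np.mgrid[:480,:640]
    p=np.stack([u,v,np.ones_like(u)],-1)@np.linalg.inv(f['mtx']).T*z[...,None]
    return (p-f['t'])@f['R']
def proj(f,X):
    q=f['mtx']@(f['R']@np.array(X)+f['t']); return q[:2]/q[2]
E
python3 - <<'E'
from h import *
for n in('top','scene'):
    f=grab(n); cv2.imwrite('pics/%s0.png'%n,f['color'][...,::-1]); print(n,f['mtx'].round(1).tolist(),(-f['R'].T@f['t']).round(3),f['R'].round(2).tolist())
print(monitor.state())
E
```

```text
top [[502.7, 0.0, 327.4], [0.0, 502.7, 246.1], [0.0, 0.0, 1.0]] [0.437 0.021 1.412] [[0.03, -1.0, 0.0], [-1.0, -0.03, -0.05], [0.05, -0.0, -1.0]]
scene [[452.0, 0.0, 322.1], [0.0, 452.0, 231.2], [0.0, 0.0, 1.0]] [ 1.079 -0.767  0.865] [[0.8, 0.6, -0.01], [0.38, -0.52, -0.77], [-0.46, 0.61, -0.64]]
{'time': 0.1, 'joint_pos': array([ 1.13398927e+00,  5.33050802e-02,  1.61415856e+00,  2.83704306e-05,
        1.47599391e+00, -1.19042327e-01]), 'joint_vel': array([-2.02680673e-03, -4.01287688e-03, -2.09882741e-03,  8.35849585e-04,
        9.21055910e-05, -3.13472900e-04]), 'joint_efforts': array([-2.71540239e-04, -3.94905531e+01, -3.71363139e+01, -1.46909210e-04,
        4.01093755e-03, -1.51775527e-05]), 'tool_pos': array([0.19505535, 0.59319188, 0.23017601]), 'tool_rot': array([-2.69405627e-04,  1.58216019e-01,  9.87404082e-01, -8.92793873e-04]), 'contact_force': array([ 0.00396832,  0.13467292, -0.01060252]), 'ft_torque': array([-0.01383147, -0.00595112, -0.04147976]), 'grasp_force': 0.0, 'gripper_width': 1.000746441852799}
```

View pics/top0.png

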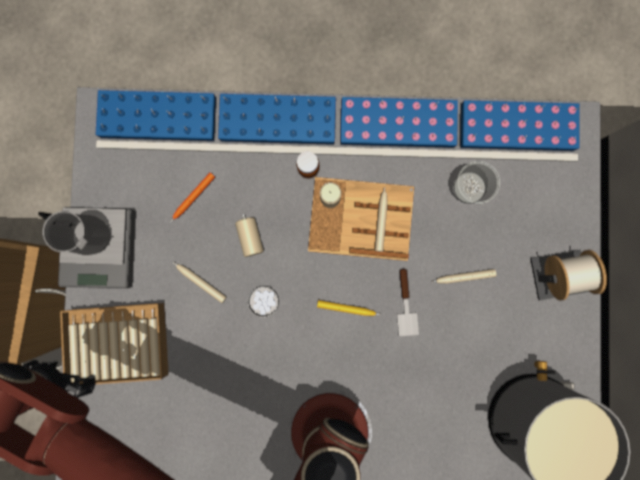

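View pics/scene0.png

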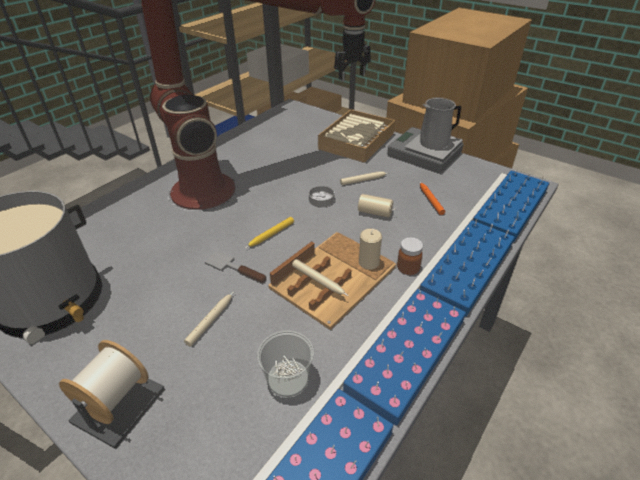

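The top view shows the following:
- **Ivory tapers:** two lie on the table, at about (200,282) with its wick at (175,263), and at (466,276) with its wick at (435,280).
- **Look-alikes:** the yellow taper (348,308) and the orange one (195,196) have the same shape but the wrong colour. The candles in the box at (115,340) aren't part of the job either.
- **Pillars:** pillar_a has fallen and lies at (249,236) with its wick up-left. pillar_b is at (330,193) on the pad.
- **Rack:** it is centred at about (361,218), and taper_c is at (381,220).

I'll measure these now and check them in one enlarged crop.

```bash
cat > m.py <<'E'
from h import *
f=load('top'); im=f['color']; hsv=cv2.cvtColor(im,cv2.COLOR_RGB2HSV)
P=cloud(f)
roi=np.zeros((480,640),np.uint8); roi[165:335,168:520]=1
iv=((hsv[...,0]>12)&(hsv[...,0]<35)&(hsv[...,1]>35)&(hsv[...,1]<125)&(hsv[...,2]>120)&(roi>0)).astype(np.uint8)
for c in cv2.findContours(iv,cv2.RETR_EXTERNAL,cv2.CHAIN_APPROX_NONE)[0]:
    if cv2.contourArea(c)<40: continue
    m=np.zeros_like(iv); cv2.drawContours(m,[c],-1,1,-1); v,u=np.nonzero(m)
    zz=P[...,2][m>0]; top=np.percentile(zz,90)
    zp=top/2 if top<.07 else top
    if .035<top<.058 and len(u)<350: zp=.041
    pts=np.array([ray(f,a,b,zp) for a,b in zip(u,v)]) [:,:2]
    r=cv2.minAreaRect((pts*1000).astype(np.float32)); mu=pts.mean(0)
    w,V=np.linalg.eigh(np.cov(pts.T)); d=V[:,1]; s=(pts-mu)@d
    sk=(s**3).mean(); d=d if sk>0 else -d; s=(pts-mu)@d
    print('px',u.mean().round(1),v.mean().round(1),'n',len(u),'top',top.round(4),'mean',mu.round(4),'dir',d.round(3),'yaw',np.arctan2(d[1],d[0]).round(3),'ext',s.min().round(4),s.max().round(4),'rect',np.round(r[0],1),np.round(r[1],1))
wood=((hsv[...,0]>5)&(hsv[...,0]<25)&(hsv[...,1]>90)&(roi>0)).astype(np.uint8); wood=cv2.morphologyEx(wood,cv2.MORPH_CLOSE,np.ones((9,9)))
c=max(cv2.findContours(wood,cv2.RETR_EXTERNAL,cv2.CHAIN_APPROX_NONE)[0],key=cv2.contourArea)
pts=np.array([ray(f,a,b,.015)[:2] for a,b in c[:,0]]); r=cv2.minAreaRect((pts*1000).astype(np.float32)); print('rack',r,cv2.boxPoints(r).round(1).tolist())
for n,(u,v) in dict(tub=(474,183),jar=(307,163),tin=(263,301)).items(): print(n,ray(f,u,v,.05).round(3))
# rail: points z>.05
q=P[170:265,300:420]; g=q[(q[...,2]>.05)&(q[...,2]<.062)]; 
r=cv2.minAreaRect((g[:,:2]*1000).astype(np.float32)); print('rail',r)
cv2.imwrite('pics/crop%s.png'%__import__('sys').argv[1],cv2.resize(im[160:330,165:515,::-1],None,fx=2.28,fy=2.28,interpolation=2))
E
python3 m.py 1
```

```text
px 466.7 276.4 n 501 top 0.024 mean [ 0.4372 -0.3717] dir [-0.162  0.987] yaw 1.733 ext -0.0822 0.0867 rect [ 436.8 -369.5] [ 23.9 168.9]
px 200.6 283.0 n 476 top 0.0239 mean [0.3989 0.3673] dir [0.57  0.821] yaw 0.964 ext -0.0806 0.0851 rect [400.6 368.9] [165.7  23.7]
px 248.1 236.5 n 742 top 0.0569 mean [0.5306 0.2375] dir [0.956 0.292] yaw 0.297 ext -0.0524 0.0531 rect [531.  237.6] [105.4  54.4]
px 330.1 192.4 n 429 top 0.1206 mean [0.6446 0.0151] dir [-0.019 -1.   ] yaw -1.59 ext -0.0291 0.0286 rect [645.6  15.4] [57.3 56.9]
px 375.8 213.0 n 2154 top 0.05 mean [ 0.6062 -0.1137] dir [-0.453  0.891] yaw 2.041 ext -0.1285 0.2165 rect [590.1 -72.5] [282.8 214.4]
rack ((606.8173217773438, -50.20960998535156), (327.9928894042969, 236.94471740722656), 86.15055847167969) [[477.6000061035156, -205.89999389648438], [714.0, -221.8000030517578], [736.0, 105.5], [499.6000061035156, 121.4000015258789]]
tub [ 0.693 -0.378  0.05 ]
jar [0.735 0.08  0.05 ]
tin [0.356 0.188 0.05 ]
rail ((607.4683837890625, -67.160400390625), (355.2164306640625, 164.552978515625), 33.538761138916016)
```

View pics/crop1.png

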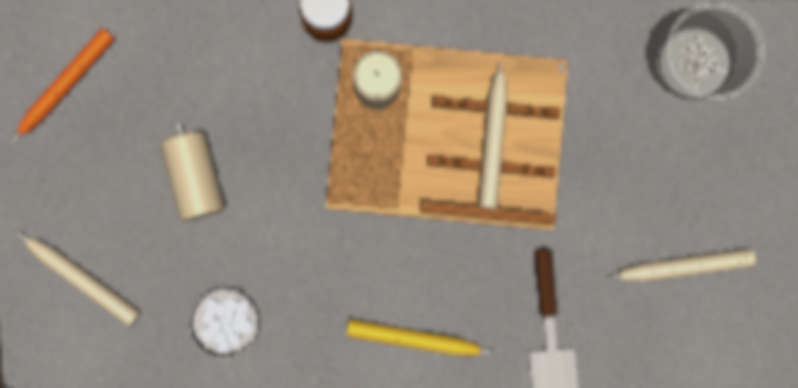

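The crop confirms the targets: the two ivory tapers at crop (80,280) and (690,265), and the fallen pillar at crop (193,173). The yellow and orange ones are decoys. taper_c runs from about (490,207) to (500,68). I'll refine the rack pose next.

```bash
cat > r.py <<'E'
from h import *
f=load('top'); im=f['color']; hsv=cv2.cvtColor(im,cv2.COLOR_RGB2HSV); P=cloud(f)
roi=np.zeros((480,640),np.uint8); roi[172:266,298:422]=1
w=((hsv[...,1]>60)&(hsv[...,0]<30)&(roi>0)).astype(np.uint8); w[:178,298:318]=0
w=cv2.morphologyEx(cv2.morphologyEx(w,cv2.MORPH_CLOSE,np.ones((5,5))),cv2.MORPH_OPEN,np.ones((5,5)))
c=max(cv2.findContours(w,cv2.RETR_EXTERNAL,cv2.CHAIN_APPROX_NONE)[0],key=cv2.contourArea)
pts=np.array([ray(f,a,b,.015)[:2] for a,b in c[:,0]]); r=cv2.minAreaRect((pts*1000).astype(np.float32)); print('rack',r)
yaw=np.radians(r[2]) if r[1][0]<r[1][1] else np.radians(r[2]-90)
c0=np.array(r[0])/1000
t=((hsv[...,1]<100)&(hsv[...,2]>140)&(roi>0)).astype(np.uint8); t[:,:355]=0; t[:,410:]=0;t[:186]=0;t[253:]=0
t=cv2.morphologyEx(t,cv2.MORPH_OPEN,np.ones((3,3)))
n,l,s,ce=cv2.connectedComponentsWithStats(t); i=1+s[1:,4].argmax(); v,u=np.nonzero(l==i)
p=np.array([ray(f,a,b,.041)[:2] for a,b in zip(u,v)]); mu=p.mean(0); W,V=np.linalg.eigh(np.cov(p.T)); d=V[:,1]*np.sign(V[0,1]); e=(p-mu)@d
print('tc',s[i],mu.round(4),'yaw',np.arctan2(d[1],d[0]).round(4),'butt',(mu+d*e.min()).round(4),'tip',(mu+d*e.max()).round(4))
for g in (yaw,np.arctan2(d[1],d[0])):
    R=np.array([[np.cos(g),-np.sin(g)],[np.sin(g),np.cos(g)]]); print('yaw',g,'tc mid in rack',((mu-c0)@R).round(4),'pb',((np.array([.645,.015])-c0)@R).round(4))
hz=P[...,2]; m=(hz>.053)&(hz<.066)&(roi>0); m[:240]=0; v,u=np.nonzero(m)
g=P[m][:,:2]; print('rail',len(g),g.mean(0).round(4),np.polyfit(g[:,1],g[:,0],1).round(3))
E
python3 r.py
```

```text
rack ((591.220458984375, -73.00685119628906), (282.0398254394531, 212.48072814941406), 86.1141128540039)
tc [376 190  12  62 455] [ 0.5798 -0.1278] yaw -0.0656 butt [ 0.4997 -0.1225] tip [ 0.6683 -0.1336]
yaw -0.06782152505855743 tc mid in rack [-0.0077 -0.0555] pb [0.0477 0.0914]
yaw -0.06561863541017907 tc mid in rack [-0.0078 -0.0554] pb [0.0479 0.0913]
rail 252 [ 0.4939 -0.1208] [0.069 0.502]
```

Estimated rack pose: centre (0.591, -0.073), yaw -0.067. taper_c and the rail agree with it. I'll start with the left taper (0.3995, 0.368, yaw 0.964), which goes to notch2.

Request:
arm_command(
  rows=[
    [60,[0.68,-0.75,-0.37],[0,0,0.816]],
    [60,[0.68,-0.75,-0.37],[0,0,0.816]],
    [60,[0.68,-0.75,-0.37],[0,0,0.816]],
    [60,[0.68,-0.75,-0.37],[0,0,0.816]],
    [60,[0.68,-0.75,-0.37],[0,0,0.816]],
    [60,[0.68,-0.75,-0.37],[0,0,0.816]],
    [50,[0.68,-0.75,-0.37],[0,0,0.816]],
    [50,[0.68,-0.75,-0.37],[0,0,0.816]],
    [50,[0.68,-0.75,-0.37],[0,0,0.816]],
    [50,[0.68,-0.75,-0.37],[0,0,0.816]],
    [50,[0.68,-0.75,-0.37],[0,0,0.816]],
    [50,[0.68,-0.75,-0.37],[0,0,0.816]],
  ],
)

```text
time: 1.1
tool_pos: [0.3992, 0.368, 0.1196]
tool_rot: [-0.001, -0.464, 0.886, -0.0]
contact_force: [-0.5, 0.2, -0.3]
gripper_width: 0.587
grasp_force: 0.0
```

Request:
arm_command(
  rows=[
    [46,[0,0,-0.13],[0,0,0]],
    [46,[0,0,-0.24],[0,0,0]],
    [46,[0,0,-0.3],[0,0,0]],
    [46,[0,0,-0.34],[0,0,0]],
    [46,[0,0,-0.36],[0,0,0]],
    [46,[0,0,-0.36],[0,0,0]],
  ],
)

```text
time: 1.6
tool_pos: [0.3986, 0.3684, 0.0112]
tool_rot: [-0.001, -0.463, 0.886, -0.0]
contact_force: [-0.5, -0.1, -0.5]
gripper_width: 0.538
grasp_force: 0.0
```

```bash
python3 - <<'E'
from h import *
a=grab('scene')['color'];b=grab('top')['color']
def cr(f,im):
    u,v=proj(f,[.4,.368,.03]).astype(int); c=im[max(v-55,0):v+55,max(0,u-70):u+70,::-1]; print(u,v); return cv2.resize(c,(400,314),interpolation=2)
A=cr(load('scene'),a);B=cr(load('top'),b); cv2.imwrite('pics/g1.png',np.hstack([A,B]))
E
```

```text
362 172
198 282
```

View pics/g1.png

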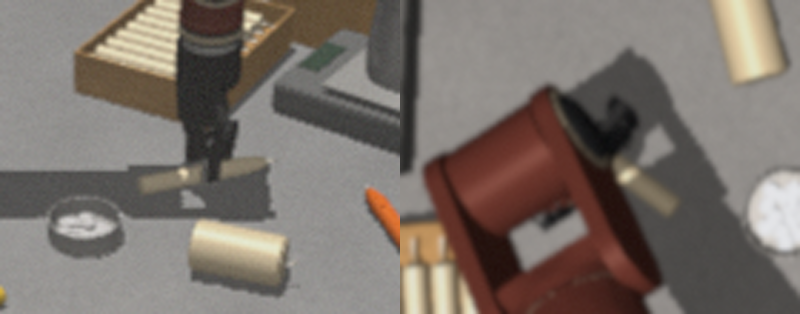

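The crop shows the fingers straddling the left taper near its middle. I'll go down gently to find the table.

Request:
arm_command(
  rows=[
    [40,[0,0,-0.01],[0,0,0]],
    [40,[0,0,-0.02],[0,0,0]],
    [40,[0,0,-0.028],[0,0,0]],
    [40,[0,0,-0.028],[0,0,0]],
  ],
)

```text
time: 2.03
tool_pos: [0.3992, 0.3686, 0.0038]
tool_rot: [-0.0, -0.463, 0.886, -0.0]
contact_force: [0.2, 0.1, 0.3]
gripper_width: 0.472
grasp_force: 0.0
```

Request:
arm_command(
  rows=[
    [14,[0,0,0],[0,0,0]],
    [14,[0,0,0],[0,0,0]],
    [14,[0,0,0],[0,0,0]],
    [14,[0,0,0],[0,0,0]],
    [14,[0,0,0],[0,0,0]],
    [14,[0,0,0],[0,0,0]],
    [14,[0,0,0],[0,0,0]],
  ],
)

```text
time: 2.62
tool_pos: [0.3996, 0.3689, 0.0043]
tool_rot: [0.0, -0.464, 0.886, 0.0]
contact_force: [-0.6, -0.6, 2.6]
gripper_width: 0.229
grasp_force: 58.8
```

Request:
arm_command(
  rows=[
    [14,[0,0,0.015],[0,0,0]],
    [14,[0,0,0.03],[0,0,0]],
    [14,[0,0,0.045],[0,0,0]],
    [14,[0,0,0.045],[0,0,0]],
  ],
)

```text
time: 2.95
tool_pos: [0.3998, 0.3691, 0.0185]
tool_rot: [0.001, -0.464, 0.886, 0.0]
contact_force: [-0.0, 0.3, 0.6]
gripper_width: 0.23
grasp_force: 58.7
```

```bash
python3 - <<'E'
from h import *
a=grab('scene');P=cloud(a)
u,v=proj(a,[.4,.368,.03]).astype(int)
im=a['color'];hsv=cv2.cvtColor(im,cv2.COLOR_RGB2HSV)
cv2.imwrite('pics/g2.png',cv2.resize(im[v-55:v+55,u-70:u+70,::-1],(640,503),interpolation=2)); print(monitor.state()['grasp_force'],monitor.state()['gripper_width'],u,v)
E
```

```text
58.72658550739288 0.23387081769445353 362 172
```

View pics/g2.png

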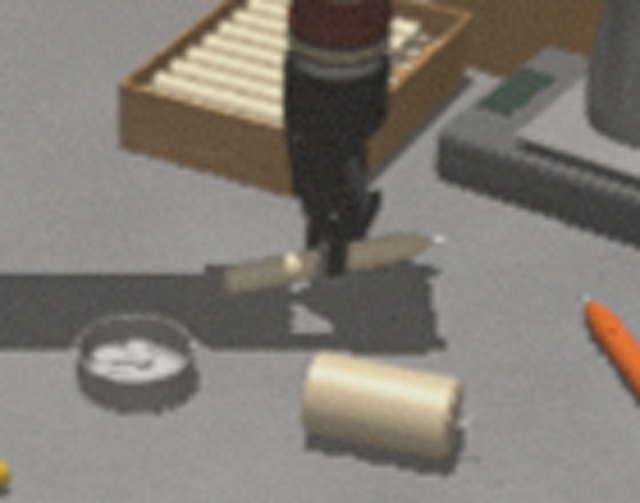

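The taper is lifted: its butt rose about 4 px, and it sits roughly 7 mm above TCP height. Now to carry it high over to notch2.

Request:
arm_command(
  rows=[
    [14,[0,0,0.12],[0,0,0]],
    [14,[0,0,0.25],[0,0,0]],
    [14,[0.05,-0.1,0.36],[0,0,-0.04]],
    [14,[0.1,-0.2,0.45],[0,0,-0.09]],
    [14,[0.15,-0.31,0.51],[0,0,-0.14]],
    [14,[0.2,-0.43,0.51],[0,0,-0.19]],
    [14,[0.25,-0.55,0.51],[0,0,-0.25]],
    [14,[0.29,-0.67,0.51],[0,0,-0.3]],
    [14,[0.33,-0.78,0.51],[0,0,-0.36]],
    [14,[0.37,-0.88,0.51],[0,0,-0.42]],
    [14,[0.41,-0.96,0.51],[0,0,-0.48]],
    [14,[0.43,-1.0,0.51],[0,0,-0.52]],
  ],
)

```text
time: 4.0
tool_pos: [0.5291, 0.0658, 0.1703]
tool_rot: [0.0, -0.07, 0.998, -0.0]
contact_force: [0.1, 0.1, -0.8]
gripper_width: 0.23
grasp_force: 59.0
```

Request:
arm_command(
  rows=[
    [14,[0.05,-0.1,0],[0,0,-0.06]],
    [14,[0.1,-0.22,0],[0,0,-0.1]],
    [14,[0.16,-0.34,0],[0,0,-0.136]],
    [14,[0.2,-0.44,0],[0,0,-0.136]],
    [14,[0.21,-0.49,0],[0,0,-0.136]],
    [14,[0.21,-0.49,-0.08],[0,0,-0.136]],
    [14,[0.21,-0.49,-0.18],[0,0,-0.136]],
    [14,[0.21,-0.49,-0.26],[0,0,-0.136]],
    [14,[0.21,-0.49,-0.3],[0,0,-0.136]],
    [14,[0.21,-0.49,-0.3],[0,0,-0.136]],
  ],
)

```text
time: 4.83
tool_pos: [0.5882, -0.0772, 0.0762]
tool_rot: [-0.004, 0.033, 0.999, 0.001]
contact_force: [-0.1, -0.1, -0.1]
gripper_width: 0.23
grasp_force: 58.9
```

```bash
cat > c.py <<'E'
from h import *
import sys
# crops of both cameras around point; args: name x y z half
n=sys.argv[1]; X=[float(a) for a in sys.argv[2:5]]; out=[]
for k in('scene','top'):
    f=grab(k); u,v=proj(f,X).astype(int); u=min(max(u,60),579); v=min(max(v,48),431); print(k,'crop origin',u-60,v-48,'scale 6.67')
    out.append(cv2.resize(f['color'][v-48:v+48,u-60:u+60,::-1],(400,320),interpolation=2))
cv2.imwrite('pics/%s.png'%n,np.hstack(out)); s=monitor.state(); print(s['tool_pos'],s['tool_rot'],s['gripper_width']*85.4,s['contact_force'])
E
python3 c.py p1 .585 -.078 .05
```

```text
scene crop origin 269 215 scale 6.67
top crop origin 303 171 scale 6.67
[ 0.59135853 -0.07799547  0.08077183] [-1.38225071e-05  3.29981834e-02  9.99455410e-01  5.18324267e-05] 19.71925199430393 [-0.05811397  0.13634431 -0.19748129]
```

View pics/p1.png

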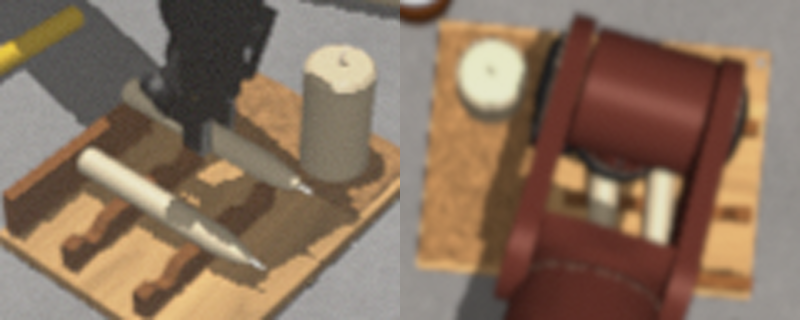

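The held taper is parallel to taper_c and above the third notches. In the scene crop its wick is at (308,188), and pillar_b at (340,110) is clear. Lowering now.

Request:
arm_command(
  rows=[
    [14,[0,0,-0.04],[0,0,0]],
    [14,[0,0,-0.08],[0,0,0]],
    [14,[0,0,-0.11],[0,0,0]],
    [14,[0,0,-0.13],[0,0,0]],
    [14,[0,0,-0.145],[0,0,0]],
    [14,[0,0,-0.15],[0,0,0]],
    [14,[0,0,-0.15],[0,0,0]],
    [14,[0,0,-0.15],[0,0,0]],
  ],
)

```text
time: 5.6
tool_pos: [0.5915, -0.0783, 0.0355]
tool_rot: [0.0, 0.033, 0.999, -0.0]
contact_force: [-0.4, 0.2, -1.3]
gripper_width: 0.234
grasp_force: 59.0
```

Request:
arm_command(
  rows=[
    [14,[-0.007,0,0],[0,0,0]],
    [14,[-0.013,0.001,0],[0,0,0]],
    [14,[-0.017,0.001,0],[0,0,0]],
    [14,[-0.017,0.001,0],[0,0,0]],
  ],
)

```text
time: 5.93
tool_pos: [0.586, -0.0781, 0.0356]
tool_rot: [0.0, 0.033, 0.999, -0.0]
contact_force: [-1.3, 0.6, -0.2]
gripper_width: 0.23
grasp_force: 59.0
```

Request:
arm_command(
  rows=[
    [14,[-0.005,0,0],[0,0,0]],
    [14,[-0.007,0,0],[0,0,0]],
    [14,[-0.007,0,0],[0,0,0]],
  ],
)

```text
time: 6.18
tool_pos: [0.5841, -0.078, 0.0356]
tool_rot: [0.0, 0.033, 0.999, 0.0]
contact_force: [-0.9, 1.4, 0.2]
gripper_width: 0.234
grasp_force: 59.0
```

Request:
arm_command(
  rows=[
    [14,[-0.005,0,0],[0,0,0]],
    [14,[-0.007,0,0],[0,0,0]],
    [14,[-0.007,0,0],[0,0,0]],
  ],
)

```text
time: 6.43
tool_pos: [0.5835, -0.0781, 0.0362]
tool_rot: [0.002, 0.033, 0.999, -0.0]
contact_force: [4.9, -0.0, -1.3]
gripper_width: 0.227
grasp_force: 58.8
```

Butt contact shows as +4.9 N, about where predicted. Next I'll seat it in the notches.

Request:
arm_command(
  rows=[
    [14,[0,0,-0.003],[0,0,0]],
    [14,[0,0,-0.006],[0,0,0]],
    [14,[0,0,-0.006],[0,0,0]],
  ],
)

```text
time: 6.68
tool_pos: [0.5835, -0.0781, 0.0355]
tool_rot: [0.001, 0.033, 0.999, -0.0]
contact_force: [1.8, 2.3, 5.9]
gripper_width: 0.228
grasp_force: 59.8
```

Request:
arm_command(
  rows=[
    [14,[0,0,-0.003],[0,0,0]],
    [14,[0,0,-0.005],[0,0,0]],
    [14,[0,0,-0.005],[0,0,0]],
  ],
)

```text
time: 6.93
tool_pos: [0.5835, -0.0781, 0.0353]
tool_rot: [0.001, 0.033, 0.999, -0.0]
contact_force: [-1.1, 4.4, 13.5]
gripper_width: 0.228
grasp_force: 60.5
```

Request:
arm_command(
  rows=[
    [24,[0,0,0.005],[0,0,0]],
    [30,[0,0,0.005],[0,0,0]],
    [33,[0,0,0.005],[0,0,0]],
    [33,[0,0,0.005],[0,0,0]],
    [33,[0,0,0.005],[0,0,0]],
    [33,[0,0,0.05],[0,0,0]],
    [33,[0,0,0.12],[0,0,0]],
    [33,[0,0,0.24],[0,0,0]],
    [33,[0,0,0.37],[0,0,0]],
    [33,[0,0,0.45],[0,0,0]],
    [40,[0,0,0.45],[0,0,0]],
  ],
)

```text
time: 7.85
tool_pos: [0.586, -0.0791, 0.1762]
tool_rot: [0.007, 0.033, 0.999, -0.002]
contact_force: [0.8, -0.6, 0.8]
gripper_width: 0.466
grasp_force: 0.0
```

Request:
arm_command(
  rows=[
    [46,[-0.1,-0.1,0],[0,0,-0.08]],
    [46,[-0.16,-0.22,0],[0,0,-0.16]],
    [46,[-0.22,-0.35,0],[0,0,-0.24]],
    [46,[-0.28,-0.47,-0.05],[0,0,-0.32]],
    [46,[-0.34,-0.6,-0.1],[0,0,-0.4]],
    [46,[-0.4,-0.72,-0.15],[0,0,-0.48]],
    [46,[-0.45,-0.84,-0.2],[0,0,-0.56]],
    [46,[-0.49,-0.97,-0.25],[0,0,-0.64]],
    [46,[-0.49,-0.97,-0.3],[0,0,-0.72]],
    [46,[-0.49,-0.97,-0.3],[0,0,-0.8]],
    [46,[-0.49,-0.97,-0.3],[0,0,-0.854]],
    [46,[-0.49,-0.97,-0.3],[0,0,-0.854]],
  ],
)

```text
time: 8.85
tool_pos: [0.4342, -0.369, 0.0764]
tool_rot: [-0.001, 0.648, 0.761, 0.0]
contact_force: [-0.3, 0.6, 0.4]
gripper_width: 0.538
grasp_force: 0.0
```

```bash
python3 c.py p2 .437 -.371 .03; python3 r.py; python3 m.py x | head -4
```

```text
scene crop origin 147 265 scale 6.67
top crop origin 408 228 scale 6.67
[ 0.43489335 -0.36893978  0.07718371] [-1.09398458e-04  6.46320058e-01  7.63066426e-01 -7.40413992e-06] 45.87779808832711 [0.40186276 0.30136685 0.42972215]
rack ((591.2308349609375, -73.06500244140625), (281.9754638671875, 212.3980255126953), 86.16516876220703)
tc [375 190  13  62 487] [ 0.5798 -0.1272] yaw -0.0685 butt [ 0.4998 -0.1217] tip [ 0.6683 -0.1332]
yaw -0.06693043135781691 tc mid in rack [-0.0077 -0.0547] pb [0.0478 0.0915]
yaw -0.06846142260242481 tc mid in rack [-0.0077 -0.0547] pb [0.0476 0.0915]
rail 270 [ 0.4952 -0.1214] [0.086 0.506]
px 453.0 278.2 n 200 top 0.0246 mean [ 0.431  -0.3335] dir [ 0.158 -0.987] yaw -1.412 ext -0.0425 0.0486 rect [ 431.6 -336.5] [24.1 91.3]
px 248.4 236.5 n 762 top 0.0567 mean [0.5309 0.2367] dir [0.957 0.29 ] yaw 0.294 ext -0.0524 0.0538 rect [531.6 237. ] [106.2  55.7]
px 330.0 194.2 n 504 top 0.1201 mean [0.6399 0.0152] dir [-1.     0.001] yaw 3.14 ext -0.0346 0.036 rect [639.2  15.2] [70.3 57. ]
px 374.4 217.5 n 4905 top 0.049 mean [ 0.5935 -0.11  ] dir [-0.285  0.958] yaw 1.86 ext -0.1296 0.2039 rect [590.2 -72.5] [282.9 214.5]
```

View pics/p2.png

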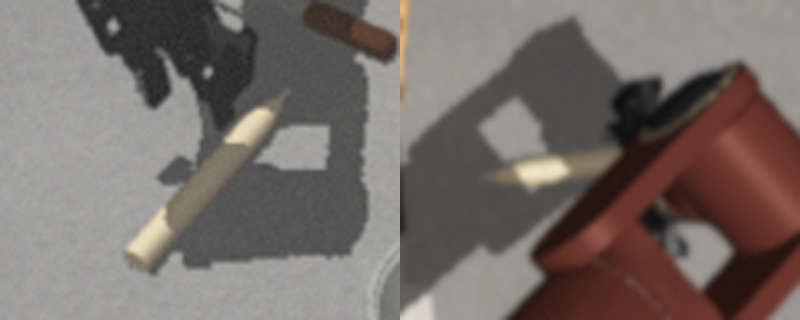

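The fingers are above the right taper, which lies in the scene crop from its butt (138,260) to its wick (285,95). Descend and grip.

Request:
arm_command(
  rows=[
    [46,[0.007,-0.007,-0.08],[0,0,0]],
    [46,[0.007,-0.007,-0.15],[0,0,0]],
    [46,[0.007,-0.007,-0.2],[0,0,0]],
    [46,[0.007,-0.007,-0.23],[0,0,0]],
    [42,[0.007,-0.007,-0.245],[0,0,0]],
    [42,[0.007,-0.007,-0.245],[0,0,0]],
    [42,[0.007,-0.007,-0.245],[0,0,0]],
  ],
)

```text
time: 9.53
tool_pos: [0.4376, -0.3715, 0.0044]
tool_rot: [0.001, 0.647, 0.763, -0.0]
contact_force: [0.2, -0.7, -0.3]
gripper_width: 0.497
grasp_force: 0.0
```

Request:
arm_command(
  rows=[
    [14,[0,0,0],[0,0,0]],
    [14,[0,0,0],[0,0,0]],
    [14,[0,0,0],[0,0,0]],
    [14,[0,0,0],[0,0,0]],
    [14,[0,0,0],[0,0,0]],
    [14,[0,0,0],[0,0,0]],
    [14,[0,0,0],[0,0,0]],
  ],
)

```text
time: 10.12
tool_pos: [0.438, -0.3721, 0.0053]
tool_rot: [0.001, 0.647, 0.762, -0.0]
contact_force: [-0.2, -0.3, 5.5]
gripper_width: 0.229
grasp_force: 59.2
```

Request:
arm_command(
  rows=[
    [14,[0,0,0.05],[0,0,0]],
    [14,[0,0,0.15],[0,0,0]],
    [14,[0,0,0.27],[0,0,0]],
    [14,[0,0,0.38],[0,0,0]],
    [14,[0.03,0.05,0.46],[0,0,-0.06]],
    [14,[0.09,0.12,0.48],[0,0,-0.13]],
    [14,[0.15,0.2,0.48],[0,0,-0.2]],
    [14,[0.22,0.29,0.48],[0,0,-0.27]],
    [14,[0.29,0.38,0.48],[0,0,-0.34]],
    [14,[0.36,0.47,0.48],[0,0,-0.41]],
    [14,[0.42,0.56,0.48],[0,0,-0.48]],
    [14,[0.46,0.61,0.48],[0,0,-0.55]],
  ],
)

```text
time: 11.12
tool_pos: [0.5762, -0.1852, 0.1474]
tool_rot: [-0.0, 0.908, 0.42, 0.0]
contact_force: [-0.8, 0.1, -0.7]
gripper_width: 0.232
grasp_force: 58.9
```

Request:
arm_command(
  rows=[
    [14,[0.02,0.02,0],[0,0,-0.07]],
    [14,[0.027,0.035,0],[0,0,-0.14]],
    [14,[0.027,0.035,0],[0,0,-0.21]],
    [14,[0.027,0.035,0],[0,0,-0.28]],
    [14,[0.027,0.035,0],[0,0,-0.35]],
    [14,[0.027,0.035,0],[0,0,-0.42]],
    [14,[0.027,0.035,0],[0,0,-0.49]],
    [14,[0.027,0.035,0],[0,0,-0.56]],
    [14,[0.027,0.035,-0.05],[0,0,-0.597]],
    [14,[0.027,0.035,-0.15],[0,0,-0.597]],
    [14,[0.027,0.035,-0.23],[0,0,-0.597]],
    [14,[0.027,0.035,-0.23],[0,0,-0.597]],
  ],
)

```text
time: 12.12
tool_pos: [0.579, -0.1758, 0.0723]
tool_rot: [-0.002, 0.999, -0.034, -0.005]
contact_force: [-1.4, 1.5, -1.3]
gripper_width: 0.231
grasp_force: 58.8
```

```bash
python3 c.py p3 .58 -.16 .05
```

```text
scene crop origin 248 233 scale 6.67
top crop origin 333 173 scale 6.67
[ 0.58225878 -0.17719485  0.07757074] [-5.45261554e-04  9.99420558e-01 -3.40087418e-02 -1.28734025e-03] 19.616532825104414 [ 1.16885276  0.03147838 -0.76836651]
```

View pics/p3.png

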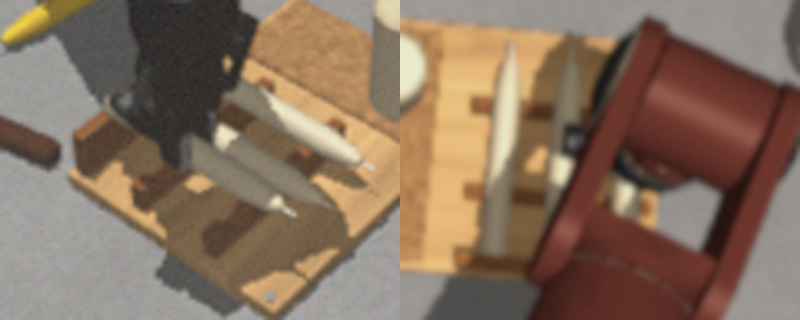

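The held taper is over the first notches, parallel to taper_c (wick at scene crop (290,210)), and the taper in notch2 lies properly. Lower with some extra gap, then slide to the rail.

Request:
arm_command(
  rows=[
    [14,[0.01,0,-0.03],[0,0,0]],
    [14,[0.01,0,-0.07],[0,0,0]],
    [14,[0.01,0,-0.1],[0,0,0]],
    [14,[0.01,0,-0.12],[0,0,0]],
    [14,[0.01,0,-0.133],[0,0,0]],
    [14,[0.01,0,-0.137],[0,0,0]],
    [14,[0.01,0,-0.137],[0,0,0]],
  ],
)

```text
time: 12.8
tool_pos: [0.5859, -0.1775, 0.037]
tool_rot: [-0.0, 0.999, -0.034, -0.0]
contact_force: [0.3, -0.3, -0.3]
gripper_width: 0.231
grasp_force: 58.8
```

Request:
arm_command(
  rows=[
    [14,[-0.007,0,0],[0,0,0]],
    [14,[-0.014,0.001,0],[0,0,0]],
    [14,[-0.018,0.001,0],[0,0,0]],
    [14,[-0.018,0.001,0],[0,0,0]],
  ],
)

```text
time: 13.13
tool_pos: [0.5807, -0.1774, 0.0379]
tool_rot: [0.0, 0.999, -0.034, 0.0]
contact_force: [0.3, -0.0, -0.7]
gripper_width: 0.229
grasp_force: 58.8
```

Request:
arm_command(
  rows=[
    [14,[-0.005,0,0],[0,0,0]],
    [14,[-0.007,0,0],[0,0,0]],
    [14,[-0.007,0,0],[0,0,0]],
  ],
)

```text
time: 13.38
tool_pos: [0.5786, -0.1773, 0.0376]
tool_rot: [0.0, 0.999, -0.034, 0.0]
contact_force: [-0.4, -0.1, -0.6]
gripper_width: 0.232
grasp_force: 58.8
```

Request:
arm_command(
  rows=[
    [14,[-0.005,0,0],[0,0,0]],
    [14,[-0.007,0,0],[0,0,0]],
    [14,[-0.007,0,0],[0,0,0]],
  ],
)

```text
time: 13.63
tool_pos: [0.5764, -0.1773, 0.0374]
tool_rot: [-0.0, 0.999, -0.034, -0.0]
contact_force: [0.2, -0.2, 0.5]
gripper_width: 0.232
grasp_force: 58.8
```

Request:
arm_command(
  rows=[
    [14,[-0.005,0,0],[0,0,0]],
    [14,[-0.007,0,0],[0,0,0]],
    [14,[-0.007,0,0],[0,0,0]],
  ],
)

```text
time: 13.88
tool_pos: [0.5743, -0.1773, 0.0374]
tool_rot: [-0.0, 0.999, -0.034, -0.0]
contact_force: [-0.0, -0.6, -0.5]
gripper_width: 0.229
grasp_force: 58.8
```

Request:
arm_command(
  rows=[
    [14,[-0.004,0,0],[0,0,0]],
    [14,[-0.005,0,0],[0,0,0]],
    [14,[-0.005,0,0],[0,0,0]],
  ],
)

```text
time: 14.13
tool_pos: [0.574, -0.1774, 0.038]
tool_rot: [0.0, 0.999, -0.034, 0.001]
contact_force: [4.0, 0.1, -1.0]
gripper_width: 0.227
grasp_force: 58.7
```

```bash
python3 - <<'E'
from h import *
f=grab('scene'); print(monitor.state()['contact_force'],monitor.state()['tool_pos'])
u,v=proj(f,[.52,-.165,.045]).astype(int); print(u,v)
cv2.imwrite('pics/p4.png',cv2.resize(f['color'][v-30:v+30,u-40:u+40,::-1],(640,480),interpolation=2))
for p in ([.4962,-.1719,.0408],[.4962+.0067,-.0721,.0408]): print(proj(f,p)-[u-40,v-30])
E
```

```text
[ 5.21397959 -0.09033884 -1.90397382] [ 0.57394428 -0.17737626  0.03797266]
289 273
[31.4484072  29.43168061]
[57.50911431  9.32517835]
```

View pics/p4.png

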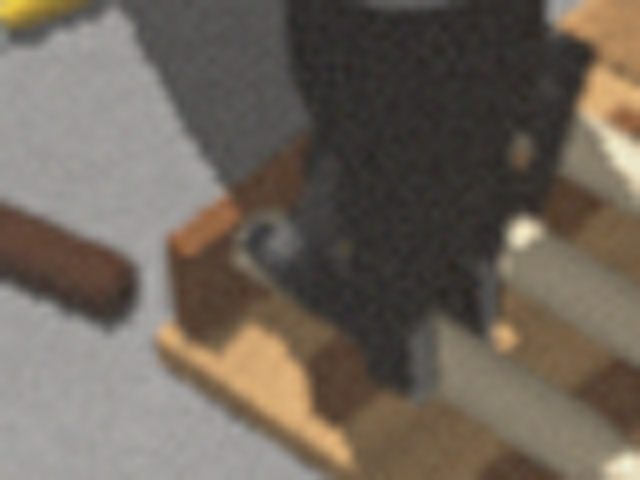

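The butt touches the rail face at crop (250,240), with +5 N. Seat and release.

Request:
arm_command(
  rows=[
    [14,[0,0,-0.004],[0,0,0]],
    [14,[0,0,-0.008],[0,0,0]],
    [14,[0,0,-0.011],[0,0,0]],
    [14,[0,0,-0.011],[0,0,0]],
  ],
)

```text
time: 14.52
tool_pos: [0.5739, -0.1775, 0.0363]
tool_rot: [0.0, 0.999, -0.034, 0.001]
contact_force: [0.1, 2.9, 8.3]
gripper_width: 0.228
grasp_force: 59.9
```

Request:
arm_command(
  rows=[
    [24,[0,0,0.003],[0,0,0]],
    [30,[0,0,0.003],[0,0,0]],
    [33,[0,0,0.003],[0,0,0]],
    [33,[0,0,0.003],[0,0,0]],
    [33,[0,0,0.003],[0,0,0]],
    [33,[0,0,0.05],[0,0,0]],
    [33,[0,0,0.12],[0,0,0]],
    [33,[0,0,0.24],[0,0,0]],
    [33,[0,0,0.37],[0,0,0]],
    [33,[0,0,0.49],[0,0,0]],
    [40,[0,0,0.55],[0,0,0]],
    [40,[0,0,0.55],[0,0,0]],
  ],
)

```text
time: 15.52
tool_pos: [0.5761, -0.1787, 0.2077]
tool_rot: [0.002, 0.999, -0.034, 0.006]
contact_force: [0.0, -0.1, 0.7]
gripper_width: 0.469
grasp_force: 0.0
```

Both tapers are placed. Next the pillar: centre about (0.530, 0.2365), yaw 0.295. I'll grip it 45° back-tilted and 17 mm wick-ward of its middle, then tip it 90° upright.

Request:
arm_command(
  rows=[
    [60,[0,0.1,0],[0,0,0.07]],
    [70,[-0.01,0.22,0],[0,0,0.14]],
    [85,[-0.03,0.35,0],[0,0,0.2]],
    [85,[-0.05,0.48,0],[0,0,0.23]],
    [85,[-0.07,0.61,0],[0,0,0.23]],
    [85,[-0.08,0.74,0],[0,0,0.23]],
    [85,[-0.1,0.87,0],[0,0,0.23]],
    [85,[-0.1,0.97,0],[0,0,0.23]],
    [85,[-0.1,1.0,0],[0,0,0.23]],
    [85,[-0.1,1.0,0],[0,0,0.23]],
  ],
)

```text
time: 16.35
tool_pos: [0.5422, 0.1246, 0.1987]
tool_rot: [-0.0, 0.989, 0.148, -0.001]
contact_force: [0.7, -0.0, -0.2]
gripper_width: 0.997
grasp_force: 0.0
```

Request:
arm_command(
  rows=[
    [85,[-0.02,0.1,0],[-0.02,0.06,0]],
    [85,[-0.03,0.22,0],[-0.04,0.13,0]],
    [85,[-0.04,0.33,0],[-0.06,0.2,0]],
    [85,[-0.04,0.385,0],[-0.08,0.27,0]],
    [85,[-0.04,0.385,0],[-0.1,0.34,0]],
    [85,[-0.04,0.385,-0.05],[-0.125,0.41,0]],
    [85,[-0.04,0.385,-0.1],[-0.145,0.478,0]],
    [85,[-0.04,0.385,-0.2],[-0.145,0.478,0]],
    [85,[-0.04,0.385,-0.28],[-0.145,0.478,0]],
    [85,[-0.04,0.385,-0.28],[-0.145,0.478,0]],
  ],
)

```text
time: 17.18
tool_pos: [0.5285, 0.2355, 0.1085]
tool_rot: [0.057, 0.912, 0.134, -0.383]
contact_force: [-0.8, -0.3, -0.5]
gripper_width: 0.996
grasp_force: 0.0
```

```bash
python3 c.py p5 .53 .23 .06; python3 - <<'E'
from h import *
from scipy.spatial.transform import Rotation as R
s=monitor.state();q=s['tool_rot'];print(R.from_quat(q[[1,2,3,0]]).as_matrix().round(3),s['joint_pos'].round(2))
E
```

```text
scene crop origin 314 149 scale 6.67
top crop origin 189 187 scale 6.67
[0.53075289 0.23670887 0.11454835] [ 0.05629204  0.91359408  0.13411135 -0.37972517] 84.84731846855952 [0.11261081 0.387585   1.24252437]
[[ 0.676  0.288 -0.679]
 [ 0.202 -0.958 -0.205]
 [-0.709  0.001 -0.705]] [ 0.29  0.56  1.33 -0.    2.03  1.57]
```

View pics/p5.png

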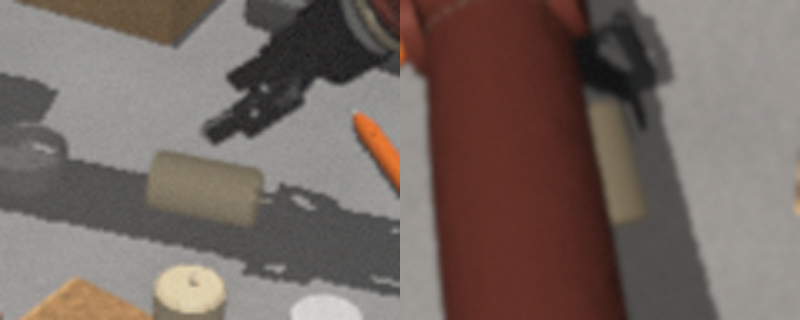

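The tilted gripper is above the pillar's wick half, and in the scene crop the pillar spans (150,170)–(260,200). Descend and grip.

Request:
arm_command(
  rows=[
    [85,[0.007,0.002,-0.1],[0,0,0]],
    [85,[0.007,0.002,-0.18],[0,0,0]],
    [85,[0.007,0.002,-0.25],[0,0,0]],
    [85,[0.007,0.002,-0.3],[0,0,0]],
    [85,[0.007,0.002,-0.325],[0,0,0]],
    [85,[0.007,0.002,-0.335],[0,0,0]],
    [85,[0.007,0.002,-0.335],[0,0,0]],
    [85,[0.007,0.002,-0.335],[0,0,0]],
  ],
)

```text
time: 17.95
tool_pos: [0.5341, 0.239, 0.0163]
tool_rot: [0.056, 0.915, 0.135, -0.377]
contact_force: [0.3, 0.1, 0.4]
gripper_width: 0.997
grasp_force: 0.0
```

Request:
arm_command(
  rows=[
    [66,[0,0,0],[0,0,0]],
    [62,[0,0,0],[0,0,0]],
    [58,[0,0,0],[0,0,0]],
    [54,[0,0,0],[0,0,0]],
    [46,[0,0,0],[0,0,0]],
    [46,[0,0,0],[0,0,0]],
    [46,[0,0,0],[0,0,0]],
    [46,[0,0,0],[0,0,0]],
    [46,[0,0,0],[0,0,0]],
  ],
)

```text
time: 18.7
tool_pos: [0.5338, 0.239, 0.0158]
tool_rot: [0.056, 0.914, 0.135, -0.378]
contact_force: [1.9, 0.5, 6.4]
gripper_width: 0.641
grasp_force: 62.7
```

Gripped at about 55 mm. Lift and tip upright while carrying it to the pad.

Request:
arm_command(
  rows=[
    [46,[0,0,0.03],[0,0,0]],
    [46,[0,0,0.1],[0,0,0]],
    [46,[0,0,0.2],[0,0,0]],
    [46,[0,0,0.32],[0.017,-0.057,0]],
    [46,[0,0,0.44],[0.035,-0.115,0]],
    [46,[0,0,0.54],[0.055,-0.18,0]],
    [46,[0,0,0.6],[0.075,-0.25,0]],
    [46,[0,0,0.62],[0.096,-0.317,0]],
    [46,[0,0,0.62],[0.116,-0.383,0]],
    [46,[0,0,0.62],[0.136,-0.45,0]],
    [46,[0,0,0.62],[0.157,-0.517,0]],
    [46,[0,0,0.62],[0.174,-0.574,0]],
  ],
)

```text
time: 19.7
tool_pos: [0.5319, 0.2385, 0.2002]
tool_rot: [-0.012, 0.986, 0.146, 0.08]
contact_force: [0.4, 0.0, -2.3]
gripper_width: 0.639
grasp_force: 63.4
```

Request:
arm_command(
  rows=[
    [46,[0.01,-0.07,0],[0.02,-0.066,0]],
    [46,[0.02,-0.17,0],[0.04,-0.133,0]],
    [46,[0.03,-0.28,0],[0.06,-0.2,0]],
    [46,[0.05,-0.39,0],[0.08,-0.265,0]],
    [46,[0.06,-0.5,0],[0.1,-0.33,0]],
    [46,[0.08,-0.6,0],[0.116,-0.383,0]],
    [46,[0.085,-0.68,0],[0.116,-0.383,0]],
    [46,[0.085,-0.72,0],[0.116,-0.383,0]],
    [46,[0.085,-0.72,0],[0.116,-0.383,0]],
    [46,[0.085,-0.72,0],[0.116,-0.383,0]],
  ],
)

```text
time: 20.53
tool_pos: [0.5577, 0.0224, 0.1992]
tool_rot: [-0.057, 0.914, 0.134, 0.378]
contact_force: [-0.2, 0.5, -2.1]
gripper_width: 0.64
grasp_force: 64.1
```

Request:
arm_command(
  rows=[
    [46,[0,0,0],[0,0,-0.06]],
    [46,[0,0,0],[0,0,-0.13]],
    [46,[0,0,0],[0,0,-0.19]],
    [46,[0,0,0],[0,0,-0.229]],
    [46,[0,0,0],[0,0,-0.229]],
    [46,[0,0,0],[0,0,-0.229]],
  ],
)

```text
time: 21.03
tool_pos: [0.558, 0.0256, 0.1999]
tool_rot: [0.011, 0.924, -0.029, 0.382]
contact_force: [0.7, 1.1, -2.8]
gripper_width: 0.644
grasp_force: 64.3
```

```bash
python3 - <<'E'
from h import *
from scipy.spatial.transform import Rotation as R
s=monitor.state();q=s['tool_rot'];print(s['tool_pos'],R.from_quat(q[[1,2,3,0]]).as_matrix().round(3),s['joint_pos'].round(2),s['gripper_width'],s['time'])
f=grab('scene');u,v=proj(f,[.55,.02,.12]).astype(int);print(u,v)
# image tilt check of pillar axis: foot/top expected
cv2.imwrite('pics/p6.png',cv2.resize(f['color'][v-60:v+60,u-80:u+80,::-1],(800,600),interpolation=2))
a=proj(f,[.5473,.0232,.14]);b=proj(f,[.5473,.0232,.24]);print('vertical dir',b-a)
E
```

```text
[0.55795962 0.02560732 0.19988161] [[ 0.706 -0.062  0.705]
 [-0.045 -0.998 -0.043]
 [ 0.706 -0.001 -0.708]] [-0.1  -0.57  2.31  0.05  0.61  1.5 ] 0.644278741022521 21.0333
340 218
vertical dir [  0.8165211  -31.83846685]
```

View pics/p6.png

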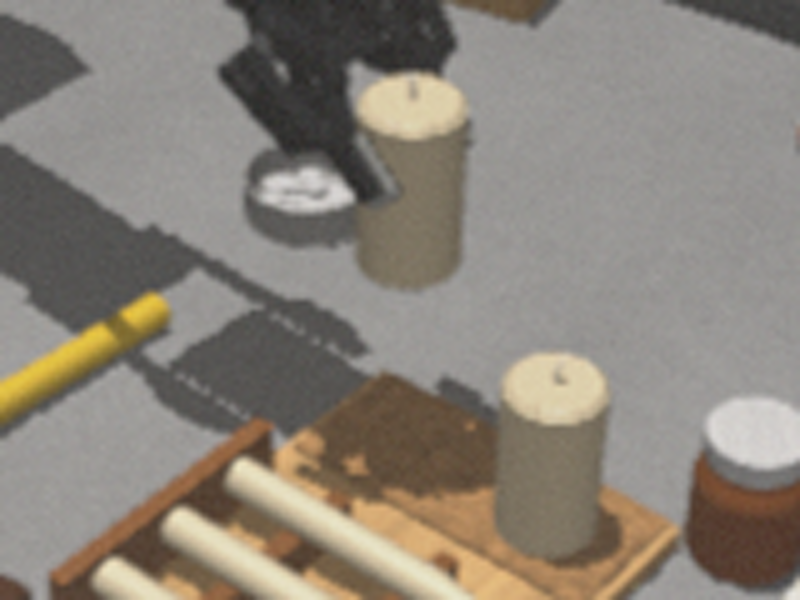

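The pillar is upright above the pad's near half; in the crop its axis runs from (412,95) to (408,275), vertical. Lower it slowly.

Request:
arm_command(
  rows=[
    [46,[0,-0.013,-0.06],[0,0,0]],
    [46,[0,-0.013,-0.14],[0,0,0]],
    [46,[0,-0.013,-0.22],[0,0,0]],
    [46,[0,-0.013,-0.29],[0,0,0]],
    [46,[0,-0.013,-0.34],[0,0,0]],
    [46,[0,-0.013,-0.37],[0,0,0]],
    [46,[0,-0.013,-0.39],[0,0,0]],
    [46,[0,-0.013,-0.395],[0,0,0]],
    [46,[0,-0.013,-0.395],[0,0,0]],
    [46,[0,-0.013,-0.395],[0,0,0]],
  ],
)

```text
time: 21.92
tool_pos: [0.5595, 0.0188, 0.0837]
tool_rot: [0.012, 0.923, -0.031, 0.384]
contact_force: [0.6, -0.4, -2.1]
gripper_width: 0.636
grasp_force: 64.4
```

Request:
arm_command(
  rows=[
    [46,[0,0,-0.006],[0,0,0]],
    [46,[0,0,-0.012],[0,0,0]],
    [46,[0,0,-0.016],[0,0,0]],
    [46,[0,0,-0.016],[0,0,0]],
  ],
)

```text
time: 22.25
tool_pos: [0.5585, 0.0189, 0.0773]
tool_rot: [0.012, 0.923, -0.031, 0.383]
contact_force: [0.0, 0.3, -1.8]
gripper_width: 0.636
grasp_force: 64.4
```

Request:
arm_command(
  rows=[
    [46,[0,0,-0.005],[0,0,0]],
    [46,[0,0,-0.008],[0,0,0]],
    [46,[0,0,-0.008],[0,0,0]],
  ],
)

```text
time: 22.5
tool_pos: [0.5584, 0.0189, 0.0747]
tool_rot: [0.012, 0.923, -0.031, 0.383]
contact_force: [-1.1, -0.1, -1.1]
gripper_width: 0.639
grasp_force: 64.4
```

Request:
arm_command(
  rows=[
    [46,[0,0,-0.003],[0,0,0]],
    [46,[0,0,-0.005],[0,0,0]],
    [46,[0,0,-0.005],[0,0,0]],
  ],
)

```text
time: 22.75
tool_pos: [0.5585, 0.0189, 0.0733]
tool_rot: [0.012, 0.923, -0.031, 0.383]
contact_force: [0.3, -1.1, -2.4]
gripper_width: 0.644
grasp_force: 64.4
```

Request:
arm_command(
  rows=[
    [46,[0,0,-0.003],[0,0,0]],
    [46,[0,0,-0.005],[0,0,0]],
    [46,[0,0,-0.005],[0,0,0]],
  ],
)

```text
time: 23.0
tool_pos: [0.5587, 0.0189, 0.0721]
tool_rot: [0.012, 0.923, -0.031, 0.383]
contact_force: [-0.0, -0.8, -1.4]
gripper_width: 0.641
grasp_force: 64.8
```

Request:
arm_command(
  rows=[
    [46,[0,0,-0.003],[0,0,0]],
    [46,[0,0,-0.005],[0,0,0]],
    [46,[0,0,-0.005],[0,0,0]],
  ],
)

```text
time: 23.25
tool_pos: [0.5597, 0.0188, 0.0721]
tool_rot: [0.013, 0.923, -0.031, 0.384]
contact_force: [-5.4, 0.3, 5.7]
gripper_width: 0.64
grasp_force: 65.4
```

Foot contact. Ease off slightly, release slowly, and withdraw along the tool axis.

Request:
arm_command(
  rows=[
    [46,[0,0,0.003],[0,0,0]],
    [56,[0,0,0.003],[0,0,0]],
    [60,[0,0,0.003],[0,0,0]],
    [64,[0,0,0.003],[0,0,0]],
    [70,[0,0,0.003],[0,0,0]],
    [76,[0,0,0.003],[0,0,0]],
    [76,[0,0,0.003],[0,0,0]],
    [76,[-0.02,0.001,0.023],[0,0,0]],
    [76,[-0.06,0.004,0.063],[0,0,0]],
    [76,[-0.12,0.008,0.123],[0,0,0]],
    [76,[-0.18,0.012,0.2],[0,0,0]],
    [76,[-0.2,0.013,0.3],[0,0,0]],
  ],
)

```text
time: 24.25
tool_pos: [0.4955, 0.0232, 0.1573]
tool_rot: [0.012, 0.924, -0.031, 0.38]
contact_force: [1.0, -0.5, -0.0]
gripper_width: 0.887
grasp_force: 0.0
```

Request:
arm_command(
  rows=[
    [76,[-0.02,0,0.1],[0,0,0]],
    [76,[-0.05,0.1,0.2],[0,0,0]],
    [76,[-0.05,0.22,0.3],[0,0,0]],
    [76,[-0.05,0.35,0.3],[0,0,0]],
    [76,[-0.05,0.48,0.3],[0,0,0]],
    [76,[-0.05,0.6,0.3],[0,0,0]],
    [76,[-0.05,0.73,0.3],[0,0,0]],
    [76,[-0.05,0.85,0.3],[0,0,0]],
    [76,[-0.05,0.95,0.3],[0,0,0]],
    [76,[-0.05,0.95,0.3],[0,0,0]],
    [76,[-0.05,0.95,0.3],[0,0,0]],
    [76,[-0.05,0.95,0.3],[0,0,0]],
  ],
)

```text
time: 25.25
tool_pos: [0.4834, 0.3075, 0.25]
tool_rot: [0.013, 0.923, -0.031, 0.382]
contact_force: [-0.2, -0.2, -0.2]
gripper_width: 0.889
grasp_force: 0.0
```

```bash
python3 - <<'E'
from h import *
out=[]
for k in('scene','top'):
    f=grab(k);u,v=proj(f,[.59,-.07,.04]).astype(int);print(k,u-60,v-60)
    out.append(cv2.resize(f['color'][v-60:v+60,u-60:u+60,::-1],(400,400),interpolation=2))
cv2.imwrite('pics/f1.png',np.hstack(out))
f=load('top');P=cloud(f);c=np.array([.591,-.073]);g=-.067
R=np.array([[np.cos(g),-np.sin(g)],[np.sin(g),np.cos(g)]])
Q=(P[...,:2]-c)@R; z=P[...,2]
inb=(abs(Q[...,0])<.11)&(abs(Q[...,1])<.14)
for yc in(-.105,-.055,-.005):
    m=inb&(abs(Q[...,1]-yc)<.018)&(z>.046)&(z<.06)&(Q[...,0]>-.08)
    q=Q[m]; print('taper',yc,len(q),'y near',q[q[:,0]<-.03][:,1].mean().round(4),'y far',q[q[:,0]>.02][:,1].mean().round(4),'z',z[m].mean().round(4),'xmax',q[:,0].max().round(3))
for x in(-.05,.05):
    m=inb&(abs(Q[...,0]-x)<.04)&(z>.1)&(z<.14)&(Q[...,1]>.03); q=Q[m]; A=np.c_[q,np.ones(len(q))]
    print('pillar',len(q),q.mean(0).round(4),'top z',np.median(z[m]).round(4),'tilt',np.linalg.lstsq(A,z[m],rcond=None)[0].round(3))
E
```

```text
scene 273 205
top 300 157
taper -0.105 337 y near -0.1052 y far -0.105 z 0.0503 xmax 0.074
taper -0.055 344 y near -0.0549 y far -0.0541 z 0.0504 xmax 0.071
taper -0.005 322 y near -0.0047 y far -0.0056 z 0.0502 xmax 0.073
pillar 368 [-0.053  0.088] top z 0.1174 tilt [ 0.034 -0.002  0.119]
pillar 370 [0.0458 0.0912] top z 0.1168 tilt [ 0.036 -0.012  0.116]
```

View pics/f1.png

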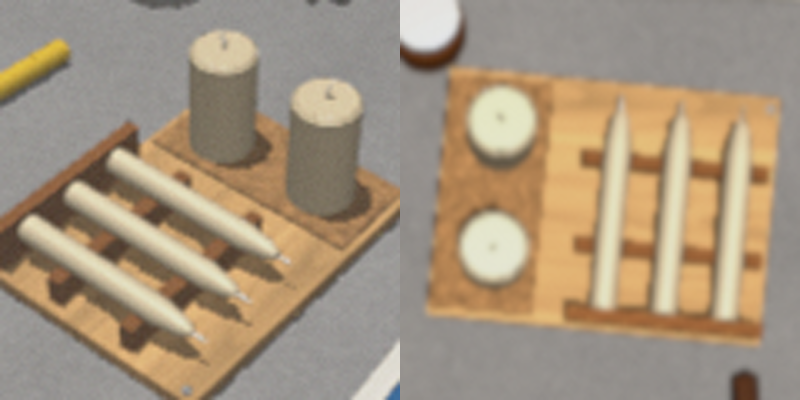

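All three tapers lie parallel with their butts at the rail (top crop (605,305), (663,310), (727,315)). Both pillars stand on the pad at (500,122) and (493,246), with tilts that match. Handing in.

```bash
python3 -c "
from h import *
print(manip.job_done())"
```

```text
the job is handed in; nothing more can be done
None
```

I laid both tapers in the empty notches, butts against the stop rail and wicks matching taper_c, stood the fallen pillar upright on the near half of the pad, and handed the job in at about 25 s; the hand-in returned no verdict.

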